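# Close the sliding guard on the router station and reset the interlock

## Robot

A 6-joint arm with a two-finger parallel gripper is mounted at the origin on a cart in front of the work surface, level with it; the furniture and walls round the work are solid. World frame = base frame: x ahead of the robot, y to its left, z up, the work surface at z = 0. Lengths are in mm, angles in degrees, forces in N, time in s.
With the tool pointing down it reaches from about 375 to 925 mm from the base axis. Payload 5.7 kg.
Tool frame: the origin (TCP) lies on the front face of the gripper's body, between the roots of the fingers; the fingertips stand 73 mm ahead of it and the grasp point (between the pads) lies 54 mm ahead of it (env.grasp_offset is the distance from the TCP to the grasp point, in mm); z points along the fingers, y is the line along which they close (so a half turn about z gives the same grasp; the last joint's range is limited). The gripper opens to 85 mm and grips with 20 to 120 N. Pads are 22 mm wide; open, the fingers measure 114 mm over their backs; the gripper's body (76 mm by 85 mm) begins 54 mm behind the grasp point. The pads swing forward as they close: fully open they stand 13 mm farther back than shut.
Start: joints at [67.89, 20.558, 86.54, -0, 72.909, -6.595], TCP at [160.498, 578.112, 303.867] pointing down, gripper open.
Joint ranges: [-170.27, 170.27], [-57.76, 135], [12.27, 136.19], [-55.21, 235.2], [11.17, 155.16], [-170.74, 170.74]. Speed limits (degrees/s): [136.94, 136.94, 180, 180, 180, 180].

## Interface

Orientations are given as [roll, pitch, yaw] about the fixed x, y, z axes, in that order (R = Rz(yaw) Ry(pitch) Rx(roll)).
In Python, from workcell import env, viewer, ticket gives the robot as it stands (env), with the cameras (viewer) and the job (ticket).
- The arm moves only by the shell command python3 drive.py 'ROWS'. ROWS is a JSON list of rows, 1 to 5 of them, each of 5 numbers: the finger opening in mm, then dx, dy, dz in shares of the most that a row can go, 1 being 50 mm, then a turn about the tool's z in shares of 180 degrees (1.0 is 180 degrees); each row shifts and turns the commanded pose from where the row before left it, along the tool's axes as they then stand; what a row does not reach is not made up. A row lasts 1/10 s, in which the tool goes at most 50 mm and 8.59 degrees, less where a joint would pass 70% of its speed; a pose out of reach is approached as far as the arm can. The fingers move at their own pace and stop on an object; the grip force is fixed at half the most. Time passes only in rows, so rows that do not move let the fingers close. It prints the time, the measured TCP pose, the force, the opening and the grip force at its end. A shift or turn number past 1, either way, is cut back to 1. Input that does not fit is refused with a message, and nothing moves.
- env.get_obs(): the state, without advancing time (a new reading comes with each control period).
- viewer.camera(name): name is "side" or "top"; returns the picture (400x640x3 uint8, red, green, blue); there is no depth.
- viewer.get_calibration(name): a dict with "fx", "fy", "cx", "cy" (pixels), "k1" (the pictures are not rectified: a ray, as slopes to the right and down, at radius r is drawn at 1 + k1 r^2 times it, then the intrinsics apply), "view" (4x4, takes a point from world to camera coordinates). Camera axes: x right, y down, z forward; pixel columns grow to the right and rows downward; lengths in mm; the calibration is good to about 2 mm. A picture is of the moment at which its call begins. get_calibration takes no time and is no camera call.
- ticket.finish_job(): hands the job in; it is judged then, once.
The state is a dict: "time_s": time; "joint_pos": joint angles; "joint_velocities": joint speeds; "effort": joint torques, N m; "tcp_pos": TCP position; "ee_rot": TCP orientation; "force": force on the tool from outside, world axes, zero at the start; "moment": the same for the moment, N m; "gripper_width": finger opening in mm; "grip_force": force on a finger pad.
Only numpy, scipy, OpenCV 4.12 (cv2) and the standard library are available. Lean on these libraries where they do the work, as an engineer would, in place of code of your own. Each camera call takes 0.05 s, during which the arm holds its last target. There are 200 camera calls.

## Task

The bench router's clear guard has been pulled open. Keeping it down on the board, push it in between its guide rails, right up against the rubber stops, so that its steel tongue is fully home in the slot of the red interlock switch; then, with the guard shut, press the blue reset button on the little box fully down and let it spring up again. Leave the guard shut and the tools on the bench where they lie.

Things in the scene. Friction and masses are not known exactly. Their poses are not given: they have to be found in the camera images.
- router_station: Bench router station, fixed: a grey-topped board 350 mm deep (x) by 300 mm wide (y), its top 22 mm above the bench, with a blue and white trim router on a bridge over its far end (310 mm high). Origin: centre of the board on the bench; x points to the far (router) end, y to its left.
- rail_mouth (a point): Middle of the entry between the two low guide rails (14 mm high, lined with slippery white plastic), at station x = -62 mm, y = 0; axes as the station's. The rails are 164 mm apart here and close in at 20 degrees a side to 134 mm at station x = -20 mm, then run parallel to two rubber stops at x = 62 mm that meet the guard's far edge.
- guard: Loose sliding guard, 0.4 to 0.7 kg: a clear hood in a yellow frame, 80 mm deep (x), 130 wide (y), 90 high. Origin: centre of its underside; x points the way it is pushed shut. Starts 13 to 15 cm short of home, up to 14 mm off line, 0.15 rad askew. Home: origin at station x = 22 mm, y = 0 (2 mm play each side), yaw 0. Slides with a few N, stays where left.
- push_bar (a point): Middle of the guard's steel push bar: a round bar 12 mm thick, 104 mm long along the guard's y, standing 34 mm (bar centre) off the guard's near face; guard x = -74 mm, y = 0, 40 mm above the guard's underside (62 mm above the bench).
- tongue_tip (a point): Tip of the flat steel tongue: 16 mm wide (y), 4 mm thick (z), standing 47 mm out along the guard's x from an aluminium bracket on the guard's right side. At guard x = 75 mm, y = -100 mm, 60 mm above its underside.
- slot_mouth (a point): Centre of the mouth of the slot in the red head of the interlock switch (black foot, 112 mm tall), right of the bridge; axes as the station's; at station x = 65 mm, y = -100 mm, 82 mm above the bench. Slot 20 mm wide (y), 8 mm high, running in along +x, with a flared black bezel. With the guard on its stops the tongue tip is 32 mm past the mouth.
- switch_flap (a joint): Angle (rad) of the sprung yellow flap inside the slot, 14 mm in: 0 with no tongue, about 0.9 when the tongue is home and the flap rides on it. Needs only 2 to 3 N.
- reset_button (a joint): Travel of the blue reset button (m): 0 up, 0.006 fully down; spring return, 5 N at the bottom.
- reset_button_top (a point): Centre of the top of the blue reset button, 28 mm across, pressed straight down; on the small grey box with a yellow face at the station's left edge (station x = -16 mm, y = 122 mm, 78 mm above the bench when up). A green lamp of lesser height sits 40 mm beyond it along the station's x.
- driver_red: Bystander, lying loose on the bench: red-handled screwdriver, 200 mm, near edge, right of the station; leave it where it is.
- claw_hammer: Bystander, lying loose on the bench: hammer, 281 mm, near edge, well to the right; leave it where it is.

How it is judged (in metres and radians):
On the way, in this order (a step that is already met when the one before it is completed fails the run):
1. the guard is shut: its tongue is home in the switch slot and the flap is turned (x of tongue_tip in the frame of slot_mouth above 0.0275 m and y of tongue_tip in the frame of slot_mouth between -0.004 and 0.004 m and z of tongue_tip in the frame of slot_mouth between -0.004 and 0.004 m and angle between the x axis of guard and the x axis of router_station, either way round below 0.06 rad and value of joint switch_flap above 0.6 rad), for 0.2 s.
2. the blue reset button is pressed down with the guard shut (all of step 1 and value of joint reset_button above 0.0048 m), for 0.1 s.
At the end, for the whole second after the job is handed in: The guard is at rest and shut: tongue tip at least 27.5 mm past the slot mouth (home is 32), within 4 mm of the slot's centre line, guard within 0.06 rad of straight, flap turned by more than 0.6 rad; the reset button has been pressed since and is up again (all of step 1 and value of joint reset_button below 0.001 m and linear speed of guard below 0.01 m/s); the robot touches nothing.
It fails at once if the red screwdriver or the hammer is knocked more than 40 mm from its place (distance of any of driver_red, claw_hammer from where it was at the start of the episode above 0.04 m).
It fails at once if the guard is lifted or tipped up off the board (angle between guard's own z axis and vertical above 0.3 rad or height (world z) of guard above 0.05 m).
It also fails if it takes over 50 s, if anything falls off the work surface, if the arm or the gripper's body presses on something with over 40 N, if the wrist force passes 120 N, or if a joint passes its speed limit or range.

## Working session

There is one attempt and no reset: what is moved stays moved. The work goes in short steps, Python scripts to look and compute and a shell command to move; the robot and the scene stay as the last step left them, time stands still between calls to the robot, and variables do not carry over. Pictures are saved under pics/ and viewed, at most 10 in all, crops included, and the job is handed in when it is done.

```bash
ls; mkdir -p pics; python3 - <<'E'
from workcell import env, viewer, ticket
import cv2
for n in("top","side"):
    cv2.imwrite(f"pics/{n}0.png",viewer.camera(n)[:,:,::-1]); c=viewer.get_calibration(n); print(n,c)
o=env.get_obs(); print(o["time_s"],o["tcp_pos"],o["ee_rot"],o["gripper_width"])
E
```

```text
drive.py
pics
workcell.py
top {'fx': 371.89132023805587, 'fy': 371.89132023805587, 'cx': 320.8755030866595, 'cy': 201.01694351695448, 'k1': -0.057976529165610365, 'view': array([[-1.36455854e-02, -9.99906373e-01, -1.02140477e-03,
         9.65066286e+01],
       [-9.93558626e-01,  1.36738684e-02, -1.12491252e-01,
         5.82832931e+02],
       [ 1.12494686e-01, -5.20183461e-04, -9.93652190e-01,
         1.13712082e+03],
       [ 0.00000000e+00,  0.00000000e+00,  0.00000000e+00,
         1.00000000e+00]])}
side {'fx': 364.55888610927485, 'fy': 364.55888610927485, 'cx': 320.8971271212715, 'cy': 194.16898742926452, 'k1': -0.01521263161501172, 'view': array([[-9.99568977e-01,  2.25890293e-02,  1.87509139e-02,
         5.73510763e+02],
       [-3.64949346e-03,  5.38145250e-01, -8.42844215e-01,
         3.27497234e+01],
       [-2.91297479e-02, -8.42549361e-01, -5.37830858e-01,
         1.17396202e+03],
       [ 0.00000000e+00,  0.00000000e+00,  0.00000000e+00,
         1.00000000e+00]])}
0.1 [160.33353573 577.67027919 303.1474904 ] [-1.79904741e+02 -8.95523384e-03  1.64481305e+02] 85.02194273138207
```

View pics/top0.png

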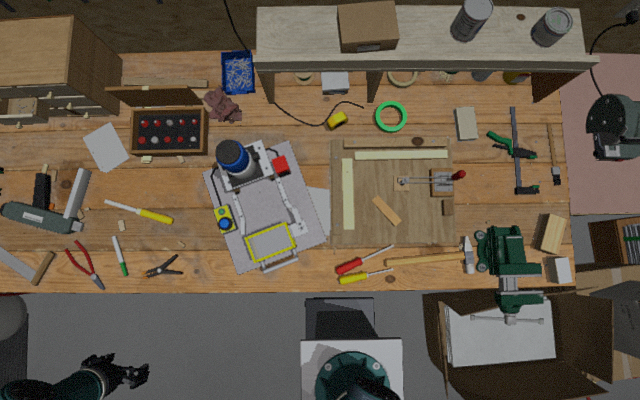

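View pics/side0.png

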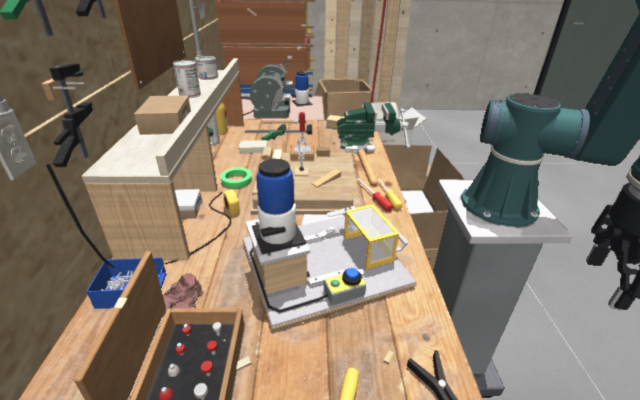

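Top view: the station is turned about 20°. The router is at (232,155), the guard at (270,243), the red switch at (280,165), the button at (225,225) and the red driver at (350,265). Next I'll enlarge both views.

```bash
python3 - <<'E'
import cv2
a=cv2.imread("pics/top0.png")[130:280,195:345]; cv2.imwrite("pics/topc.png",cv2.resize(a,None,fx=4,fy=4,interpolation=cv2.INTER_CUBIC))
a=cv2.imread("pics/side0.png")[195:325,235:425]; cv2.imwrite("pics/sidec.png",cv2.resize(a,None,fx=4,fy=4,interpolation=cv2.INTER_CUBIC))
E
```

```text
(no output)
```

View pics/topc.png

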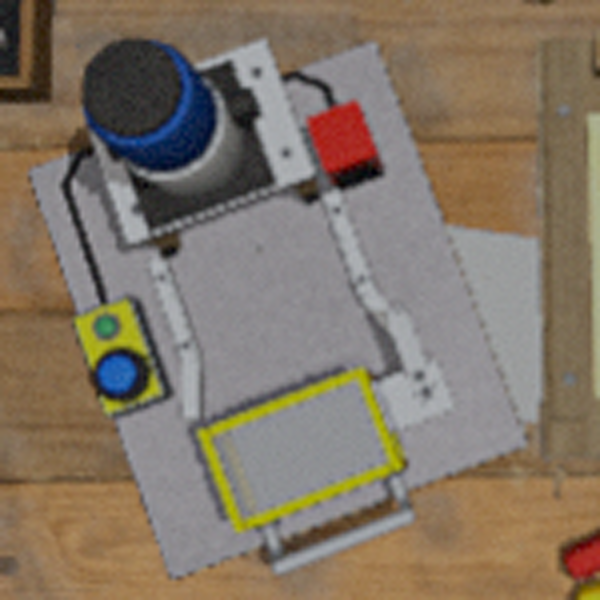

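View pics/sidec.png

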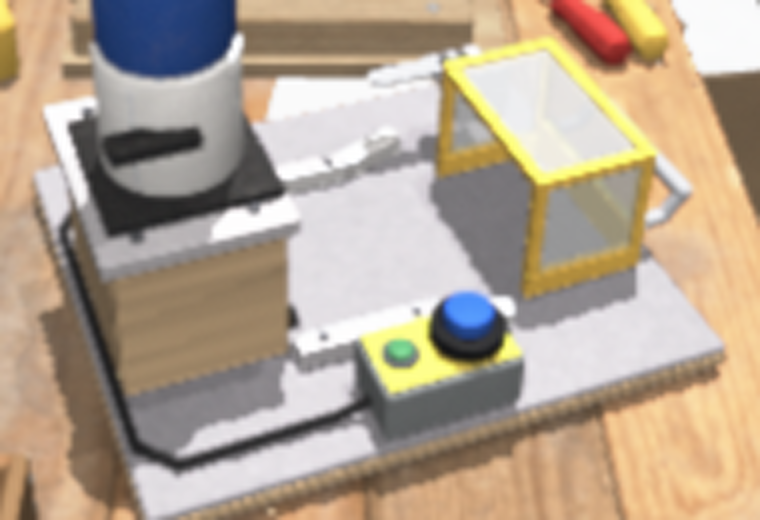

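```bash
cat > h.py <<'E'
import numpy as np, cv2
from workcell import env, viewer, ticket
from scipy.optimize import least_squares
C={n:viewer.get_calibration(n) for n in("top","side")}
O={"top":(195,130),"side":(235,195)}
def proj(n,P):
    c=C[n]; p=np.c_[np.atleast_2d(P),np.ones(len(np.atleast_2d(P)))]@c["view"].T
    s=p[:,:2]/p[:,2:3]; s=s*(1+c["k1"]*(s**2).sum(1,keepdims=True))
    return s*[c["fx"],c["fy"]]+[c["cx"],c["cy"]]
def px(n,uv): return (np.atleast_2d(uv)+.5)/4-.5+np.array(O[n])
def tri(ut,us):
    r=least_squares(lambda P:np.r_[(proj("top",P)-ut).ravel(),(proj("side",P)-us).ravel()],[500,150,60]); return r.x,np.abs(r.fun).max()
def T(pose,P):
    x,y,a=pose; c,s=np.cos(a),np.sin(a); P=np.atleast_2d(np.array(P,float)); return np.c_[x+c*P[:,0]-s*P[:,1],y+s*P[:,0]+c*P[:,1],P[:,2]]
def fit(obs,p0):  # obs list of (cam, local xyz, rawpx)
    f=lambda p:np.concatenate([(proj(n,T(p,L))-uv).ravel() for n,L,uv in obs])
    r=least_squares(f,p0,loss="soft_l1",x_scale=[10,10,.05]); return r.x,f(r.x).reshape(-1,2)
E
python3 - <<'E'
from h import *
P=lambda n,L,u:(n,L,px(n,u))
st=[P("top",(175,150,22),(32,168)),P("top",(175,-150,22),(378,43)),P("top",(-175,-150,22),(525,440)),P("top",(-175,150,22),(173,577)),
P("side",(175,-150,22),(35,172)),P("side",(-175,150,22),(722,352)),P("top",(-16,122,78),(121,373)),P("side",(-16,122,78),(468,310))]
S,r=fit(st,[500,150,.35]);print("station",S[:2],np.degrees(S[2]));print(r.round(1).tolist())
gd=[P("top",(40,65,112),(200,432)),P("top",(40,-65,112),(365,370)),P("top",(-40,-65,112),(406,468)),P("top",(-40,65,112),(240,529)),
P("side",(40,-65,112),(442,62)),P("side",(40,65,112),(533,183)),P("side",(-40,65,112),(656,155)),P("side",(-40,-65,112),(550,38)),
P("top",(-74,52,62),(275,567)),P("top",(-74,-52,62),(411,515))]
G,r=fit(gd,[430,150,.35]);print("guard",G[:2],np.degrees(G[2]));print(r.round(1).tolist())
a,b=S[2],0
d=G[:2]-S[:2];R=np.array([[np.cos(a),np.sin(a)],[-np.sin(a),np.cos(a)]]);print("guard in st",R@d,np.degrees(G[2]-a))
print("bar",T(G,(-74,0,62)),"home bar",T(S,(-52,0,62)),"button",T(S,(-16,122,78)))
print("tri button",tri(px("top",(121,373)),px("side",(468,310))))
for t,s in(((200,432),(533,183)),((240,529),(656,155)),((365,370),(442,62))):print("tri guard",tri(px("top",t),px("side",s)))
E
```

```text
station [573.46610587 271.44898519] 19.724701565554888
[[-0.9, -0.5], [-0.2, -1.3], [1.1, 1.2], [-0.9, 0.6], [-0.7, -1.4], [1.2, -1.9], [-0.6, -0.2], [-0.3, -0.1]]
guard [458.36004058 238.33709771] 20.08419345142827
[[-0.4, -0.9], [0.1, -1.2], [-0.5, 0.1], [-1.1, 0.8], [-0.2, -0.7], [0.6, -0.4], [-0.0, -0.9], [0.4, -0.6], [1.0, -0.4], [-0.7, 0.3]]
guard in st [-119.52753062    7.67937393] 0.3594918858733822
bar [[388.86005281 212.92545274  62.        ]] home bar [[524.51719924 253.89892709  62.        ]] button [[517.22976752 380.89063288  78.        ]]
tri button (array([516.51816386, 379.54508231,  76.32462804]), np.float64(0.06431052775462831))
tri guard (array([473.30982394, 311.91010626, 109.66757415]), np.float64(0.7723139951123699))
tri guard (array([398.73575059, 283.5555885 , 107.73156763]), np.float64(0.6659280822444771))
tri guard (array([516.42506653, 191.40518978, 109.89737066]), np.float64(0.5778781185279627))
```

Guard and station poses agree with the stated geometry: the guard is 141 mm short and about 8 mm left. I'll turn the tool so it closes along the guard's x.

The rows are not in the units I measure in: shifts go in shares of 50 mm and turns go in shares of 180 degrees. I convert before sending: 8 degrees / 180 = 0.0444.

```bash
python3 drive.py '[[28,0,0,0,0.0444],[28,0,0,0,0.0444],[28,0,0,0,0.0444],[28,0,0,0,0.0444],[28,0,0,0,0.0444]]'; python3 drive.py '[[28,0,0,0,0.0444],[28,0,0,0,0.0367],[28,0,0,0,0],[28,0,0,0,0]]'
cat >> h.py <<'E'
from scipy.spatial.transform import Rotation as Ro
def rel(target):
    o=env.get_obs(); R=Ro.from_euler("xyz",o["ee_rot"],degrees=True).as_matrix()
    print("tcp",np.round(o["tcp_pos"],1),"rpy",np.round(o["ee_rot"],2),"F",np.round(o["force"],1),"w",round(o["gripper_width"],1),"t",round(o["time_s"],2)); d=R.T@(np.array(target)-o["tcp_pos"]); print("tool delta",d.round(1)); return d
E
python3 -c "
from h import *
rel([388.9-2*.94,212.9-2*.34,200])"
```

```text
time_s: 0.6
tcp_pos: [160.4, 577.8, 303.4]
ee_rot: [-179.9, 0.0, 124.2]
force: [0.2, -1.1, -0.1]
gripper_width: 27.9
grip_force: 0.0
time_s: 1.0
tcp_pos: [160.4, 577.9, 303.5]
ee_rot: [-180.0, 0.0, 110.1]
force: [-0.2, -0.3, 1.3]
gripper_width: 27.7
grip_force: 0.0
tcp [160.4 577.9 303.5] rpy [-1.7997e+02  4.0000e-02  1.1007e+02] F [-0.2 -0.3  1.3] w 27.7 t 1.0
tool delta [-421.2   87.4  103.8]
```

Scaled: -42 mm is -0.84, 8.7 mm is 0.174.

```bash
python3 drive.py '[[28,-0.84,0.174,0,0],[28,-0.84,0.174,0,0],[28,-0.84,0.174,0,0],[28,-0.84,0.174,0,0],[28,-0.84,0.174,0,0]]' | head -3; python3 drive.py '[[28,-0.84,0.174,0,0],[28,-0.84,0.174,0.4,0],[28,-0.84,0.174,0.4,0],[28,-0.84,0.174,0.4,0],[28,-0.84,0.174,0.4,0]]' | head -3;  python3 drive.py '[[28,0,0,0.4,0],[28,0,0,0,0],[28,0,0,0,0]]'|head -3
python3 - <<'E'
from h import *
rel([388.9-2*.94,212.9-2*.34,120])
a=viewer.camera("side");b=viewer.camera("top")
A=cv2.resize(a[110:320,230:430,::-1],None,fx=2.8,fy=2.8,interpolation=2)
cv2.imwrite("pics/s1.png",A)
E
```

```text
time_s: 1.5
tcp_pos: [273.3, 394.0, 303.9]
ee_rot: [180.0, 0.0, 110.1]
time_s: 2.0
tcp_pos: [385.9, 211.2, 223.5]
ee_rot: [179.9, 0.0, 110.1]
time_s: 2.3
tcp_pos: [384.8, 212.8, 204.0]
ee_rot: [-179.9, -0.0, 110.0]
tcp [384.8 212.8 204. ] rpy [-1.7993e+02 -1.0000e-02  1.0995e+02] F [-0.2 -0.1  0.2] w 27.8 t 2.3
tool delta [-1.3  2.  84. ]
```

View pics/s1.png

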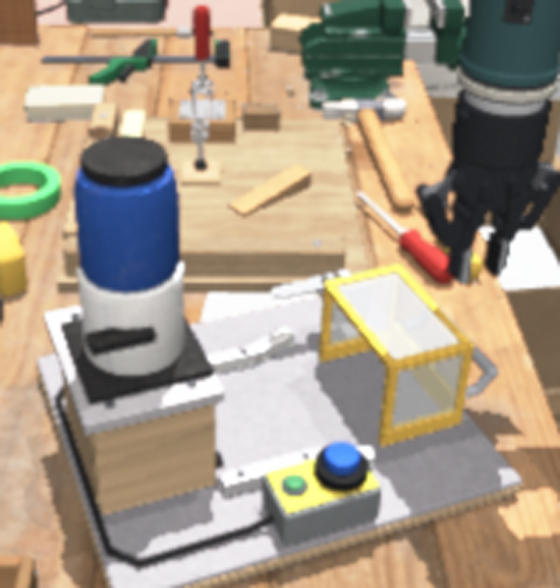

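The side view shows the tips centred at about (478,268) in the crop. When nearly shut, the knuckles bulge out along the closing line, so straddling the bar could hit the hood. I'll push from behind the bar instead: the closing line goes parallel to the bar and the fingers stay half open for two-point contact.

```bash
python3 - <<'E'
from h import *
print(proj("side",[385.5,212,131]), "seen",478/2.8+230,268/2.8+110)
print(env.get_obs()["joint_pos"])
rel([388.9-40*.94,212.9-40*.342,115])
E
```

```text
[[398.8167136  208.13113749]] seen 400.7142857142857 205.71428571428572
[ 2.00023709e+01  1.49637141e+01  1.12334134e+02  3.49380490e-03
  5.26272421e+01 -9.94989367e-03]
tcp [385.3 213.6 204.8] rpy [179.93  -0.   110.01] F [0.5 0.6 0.4] w 28.0 t 2.4
tool delta [ -1.9 -37.   89.7]
```

Scaled: -37 mm is -0.74, -1.9 mm is -0.038, 8.2 degrees / 180 = 0.0456.

```bash
python3 drive.py '[[50,-0.038,-0.74,0,0],[50,0,0,0,0.0456],[50,0,0,0,0.0456],[50,0,0,0,0.0456],[50,0,0,0,0.0456]]' | head -3; python3 drive.py '[[50,0,0,0,0.0456],[50,0,0,0,0.0456],[50,0,0,0,0.0456],[50,0,0,0,0.0456],[50,0,0,0,0.0456]]' | head -3;  python3 drive.py '[[50,0,0,0,0.0456],[50,0,0,0,0.0456],[50,0,0,0.6,0],[50,0,0,0.6,0],[50,0,0,0.58,0]]'|head -3
python3 drive.py '[[50,0,0,0,0],[50,0,0,0,0],[50,0,0,0,0]]'
python3 - <<'E'
from h import *
rel([388.9-17*.94,212.9-17*.342,115]);print(env.get_obs()["joint_pos"].round(1))
E
```

```text
time_s: 2.9
tcp_pos: [351.1, 199.5, 205.1]
ee_rot: [179.9, -0.1, 76.9]
time_s: 3.4
tcp_pos: [351.2, 199.5, 205.0]
ee_rot: [180.0, -0.1, 35.9]
time_s: 3.9
tcp_pos: [351.8, 199.7, 115.3]
ee_rot: [180.0, -0.2, 19.9]
time_s: 4.2
tcp_pos: [351.9, 199.1, 116.3]
ee_rot: [180.0, -0.1, 19.7]
force: [0.1, -0.0, -0.2]
gripper_width: 50.3
grip_force: 0.0
tcp [351.9 199.1 116.3] rpy [ 1.800e+02 -1.500e-01  1.975e+01] F [ 0.1 -0.  -0.2] w 50.3 t 4.2
tool delta [22.5 -0.4  1.4]
[ 19.7  22.2 121.4  -0.   36.2  89.9]
```

Scaled: 10 mm is 0.2, 8 mm is 0.16.

```bash
python3 drive.py '[[50,0.2,0,0,0],[50,0.16,0,0,0],[50,0.1,0,0,0],[50,0.1,0,0,0],[50,0.1,0.01,0,0]]'; python3 drive.py '[[50,0.16,0.02,0,0],[50,0.16,0.02,0,0],[50,0.16,0.02,0,0],[50,0.16,0.02,0,0],[50,0.16,0.02,0,0]]'
python3 - <<'E'
from h import *
rel([0,0,0]);a=viewer.camera("top")
cv2.imwrite("pics/t2.png",cv2.resize(a[130:280,195:345,::-1],None,fx=4,fy=4,interpolation=2))
E
```

```text
time_s: 4.7
tcp_pos: [381.2, 208.7, 114.7]
ee_rot: [-180.0, 0.2, 19.7]
force: [-3.7, -1.5, 3.0]
gripper_width: 49.9
grip_force: 2.3
time_s: 5.2
tcp_pos: [422.6, 218.0, 114.8]
ee_rot: [180.0, -0.0, 19.7]
force: [-2.0, -0.6, -1.5]
gripper_width: 49.7
grip_force: 1.1
tcp [422.6 218.  114.8] rpy [ 1.7999e+02 -2.0000e-02  1.9680e+01] F [-2.  -0.6 -1.5] w 49.7 t 5.2
tool delta [-471.3   62.9  114.6]
```

View pics/t2.png

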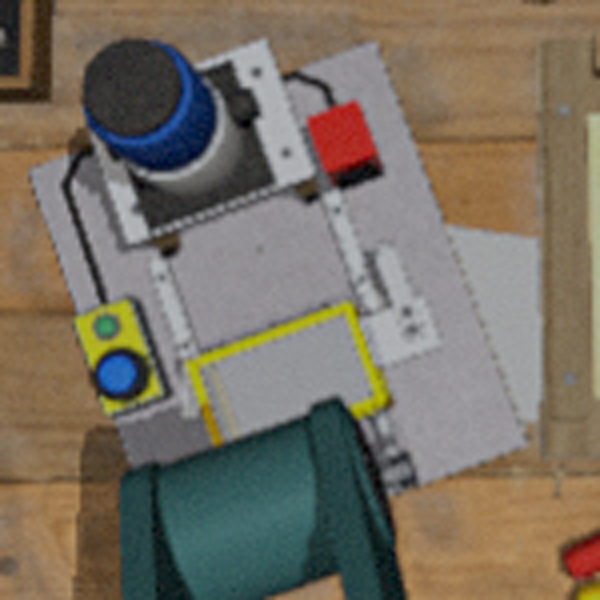

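The far corners of the guard are at (189,362) and (350,305) in the crop, and the near right corner is at (388,402). It is entering the rails.

```bash
python3 - <<'E'
from h import *
S=np.array([573.47,271.45,np.radians(19.72)])
P=lambda n,L,u:(n,L,px(n,u))
G,r=fit([P("top",(40,65,112),(188,362)),P("top",(40,-65,112),(350,304)),P("top",(-40,-65,112),(388,402))],[480,240,.35])
a=S[2];R=np.array([[np.cos(a),np.sin(a)],[-np.sin(a),np.cos(a)]]);print(R@(G[:2]-S[:2]),np.degrees(G[2]-a),r.round(1).tolist())
print("tcp in st",R@(np.array([422.6,218])-S[:2]))
E
```

```text
[-71.40224257   1.51772349] -0.1260599494192201 [[-0.8, 0.2], [0.4, -0.7], [0.2, 0.4]]
tcp in st [-160.05720582    0.59183156]
```

Scaled: 10 mm is 0.2, 0.5 mm is 0.01.

```bash
python3 drive.py '[[50,0.2,0.01,0,0],[50,0.2,0.01,0,0],[50,0.2,0.006,0,0],[50,0.2,0,0,0],[50,0.2,0,0,0]]'; python3 drive.py '[[50,0.16,0,0,0],[50,0.16,0,0,0],[50,0.16,0,0,0],[50,0.1,0,0,0]]'
python3 -c "
from h import *
rel([0,0,0])"
```

```text
time_s: 5.75
tcp_pos: [470.1, 233.7, 114.8]
ee_rot: [180.0, -0.0, 19.7]
force: [-1.9, -0.5, 0.2]
gripper_width: 50.0
grip_force: 1.2
time_s: 6.15
tcp_pos: [496.6, 243.3, 114.8]
ee_rot: [-180.0, 0.1, 19.7]
force: [-5.2, -2.5, 1.6]
gripper_width: 49.8
grip_force: 2.8
tcp [496.6 243.3 114.8] rpy [-1.7999e+02  6.0000e-02  1.9670e+01] F [-5.2 -2.5  1.6] w 49.8 t 6.15
tool delta [-549.4   62.   115.4]
```

Scaled: 4 mm is 0.08, 2 mm is 0.04.

```bash
python3 drive.py '[[50,0.08,0,0,0],[50,0.08,0,0,0],[50,0.04,0,0,0],[50,0.02,0,0,0]]'; python3 drive.py '[[50,0.04,0,0,0],[50,0.02,0,0,0],[50,0,0,0,0]]'
python3 -c "
from h import *
rel([0,0,0])"
```

```text
time_s: 6.55
tcp_pos: [505.9, 246.6, 114.7]
ee_rot: [180.0, 0.1, 19.7]
force: [-5.0, -2.1, 2.3]
gripper_width: 49.9
grip_force: 2.8
time_s: 6.85
tcp_pos: [508.8, 247.6, 114.8]
ee_rot: [180.0, 0.1, 19.7]
force: [-4.9, -1.6, 2.2]
gripper_width: 50.4
grip_force: 2.4
tcp [508.8 247.6 114.8] rpy [1.800e+02 1.200e-01 1.967e+01] F [-4.9 -1.6  2.2] w 50.4 t 6.85
tool delta [-562.2   61.9  116. ]
```

Not yet on the stops; I'll continue in small steps until the force rises.

Scaled: 1 mm is 0.02.

```bash
for i in 1 2 3; do python3 drive.py '[[50,0.02,0,0,0],[50,0.02,0,0,0],[50,0,0,0,0]]'|sed -n '2p;4p'; done
```

```text
tcp_pos: [509.5, 247.9, 114.7]
force: [-7.8, -2.0, 4.8]
tcp_pos: [510.0, 248.0, 114.6]
force: [-11.1, -4.9, 8.0]
tcp_pos: [510.6, 248.1, 114.3]
force: [-12.5, -6.5, 9.6]
```

Scaled: 1.5 mm is 0.03.

```bash
python3 drive.py '[[50,0.03,0,0,0],[50,0.03,0,0,0],[50,0,0,0,0]]'|sed -n '2p;4p'; python3 drive.py '[[50,-0.2,0,0,0],[50,-0.4,0,0,0],[50,-0.4,0,0,0],[50,-0.4,0,-0.4,0],[50,-0.2,0,-0.8,0]]'|sed -n '2p;4p';python3 drive.py '[[0,-0.2,0,-0.8,0],[0,-0.6,0,-0.4,0],[0,-0.8,0,0,0],[0,-0.4,0,0,0],[0,0,0,0,0]]'|sed -n '2p;4p'
python3 - <<'E'
from h import *
a=viewer.camera("top");b=viewer.camera("side")
A=cv2.resize(a[130:280,195:345,::-1],None,fx=4,fy=4,interpolation=2)
cv2.imwrite("pics/t3.png",A)
cv2.imwrite("pics/s3.png",cv2.resize(b[195:325,235:425,::-1],None,fx=4,fy=4,interpolation=2))
E
```

```text
tcp_pos: [511.7, 248.6, 114.0]
force: [-16.7, -7.4, 10.9]
tcp_pos: [440.4, 223.1, 173.5]
force: [0.6, 1.0, 0.6]
tcp_pos: [346.5, 189.7, 235.4]
force: [0.2, 0.1, 0.1]
```

View pics/t3.png

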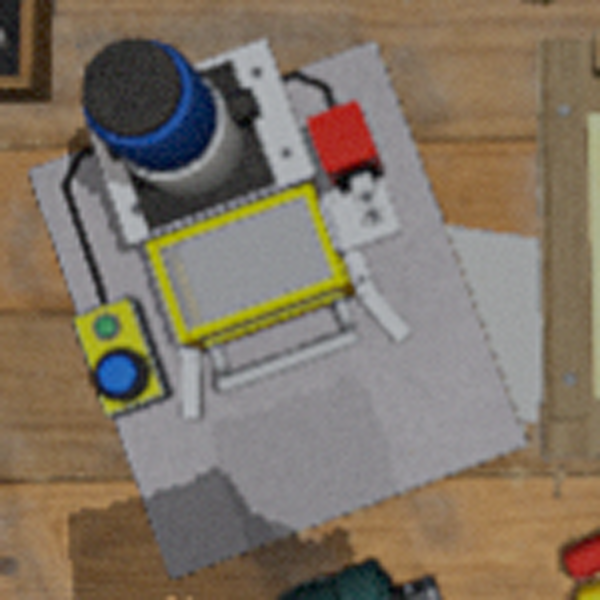

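View pics/s3.png

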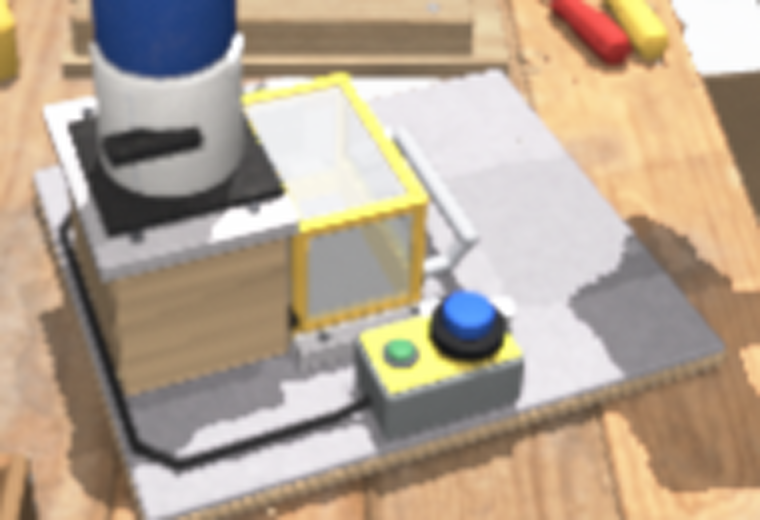

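The guard is between the rails, with its tongue under the red head's bezel. Its top corners are at (147,242), (312,184), (354,288) and (186,345), and the bar ends at (217,387) and (356,336). Now I'll fit its pose.

```bash
python3 - <<'E'
from h import *
S=np.array([573.47,271.45,np.radians(19.72)])
P=lambda n,L,u:(n,L,px(n,u))
G,r=fit([P("top",(40,65,112),(147,241)),P("top",(40,-65,112),(313,183)),P("top",(-40,-65,112),(354,288)),P("top",(-40,65,112),(186,345)),
P("top",(-74,52,62),(217,387)),P("top",(-74,-52,62),(356,336)),P("side",(-40,65,112),(427,203)),P("side",(-40,-65,112),(347,73))],[590,270,.35])
a=S[2];R=np.array([[np.cos(a),np.sin(a)],[-np.sin(a),np.cos(a)]]);print(R@(G[:2]-S[:2]),np.degrees(G[2]-a),r.round(1).tolist())
rel([517.2,380.9,200])
E
```

```text
[22.20591775 -1.18475028] -0.9070831502771594 [[0.0, 0.1], [0.1, -0.0], [-1.4, -1.0], [-1.3, -0.4], [2.0, -0.7], [-0.6, 0.7], [0.5, -1.6], [0.5, -0.7]]
tcp [350.2 190.8 235.7] rpy [179.99  -0.24  19.69] F [-0.3 -0.3  0.1] w 0.5 t 9.15
tool delta [ 221.1 -122.7   36.6]
```

Scaled: 44 mm is 0.88, -24.5 mm is -0.49.

```bash
python3 drive.py '[[0,0.88,-0.49,0,0],[0,0.88,-0.49,0,0],[0,0.88,-0.49,0,0],[0,0.88,-0.49,0,0],[0,0.88,-0.49,0,0]]'|sed -n '2p;4p'; python3 drive.py '[[0,0,0,0.6,0],[0,0,0,0.6,0],[0,0,0,0.2,0],[0,0,0,0,0],[0,0,0,0,0]]'|sed -n '2p;4p'
python3 - <<'E'
from h import *
rel([517,380.2,151])
a=viewer.camera("side")
cv2.imwrite("pics/s4.png",cv2.resize(a[195:325,235:425,::-1],None,fx=4,fy=4,interpolation=2))
E
```

```text
tcp_pos: [516.6, 381.2, 234.6]
force: [0.4, 0.2, -0.0]
tcp_pos: [514.3, 378.8, 165.6]
force: [0.4, -0.3, 0.1]
tcp [514.3 378.8 165.6] rpy [-1.7999e+02 -9.0000e-02  1.9670e+01] F [ 0.4 -0.3  0.1] w -0.1 t 10.15
tool delta [ 3.  -0.4 14.6]
```

View pics/s4.png

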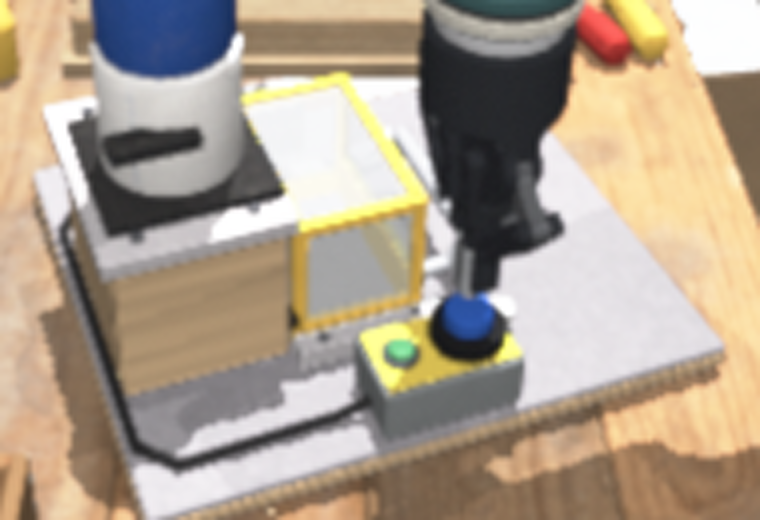

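The tips at about (473,292) stand just above the button top at (468,312). I'll shift 3 mm forward and press.

Scaled: 4 mm is 0.08, 3 mm is 0.06.

```bash
python3 drive.py '[[0,0.06,0,0.08,0],[0,0,0,0.08,0],[0,0,0,0.08,0],[0,0,0,0.04,0],[0,0,0,0,0]]'|sed -n '2p;4p'; for i in 1 2 3; do python3 drive.py '[[0,0,0,0.04,0],[0,0,0,0,0]]'|sed -n '2p;4p';done
```

```text
tcp_pos: [516.5, 379.5, 151.1]
force: [1.1, 0.5, 3.9]
tcp_pos: [516.5, 379.5, 149.2]
force: [0.3, 0.6, 4.9]
tcp_pos: [516.5, 379.6, 148.1]
force: [-0.4, -0.6, 11.0]
tcp_pos: [516.5, 379.6, 147.8]
force: [-4.2, -3.8, 23.9]
```

Scaled: -40 mm is -0.8, -30 mm is -0.6.

```bash
cat > l.py <<'E'
from h import *
b=viewer.camera("side");u=px("side",(401,350))[0].round().astype(int);print("lamp",b[u[1]-1:u[1]+2,u[0]-1:u[0]+2].mean((0,1)).round());rel([0,0,0])
E
python3 l.py;python3 -c "
import cv2
b=cv2.imread('pics/s3.png')[345:356,396:407];print(b.mean((0,1))[::-1])"
python3 drive.py '[[0,0,0,-0.08,0],[0,0,0,-0.08,0],[0,0,0,-0.2,0],[0,0,0,-0.6,0],[0,0,0,-0.8,0]]'|sed -n '2p;4p'
python3 drive.py '[[0,-0.6,0,-0.6,0],[0,-1,0,0,0],[0,-1,0,0,0],[0,0,0,0,0]]'|sed -n '2p;4p'
python3 l.py
python3 - <<'E'
from h import *
b=viewer.camera("side")
cv2.imwrite("pics/s5.png",cv2.resize(b[195:325,235:425,::-1],None,fx=4,fy=4,interpolation=2))
E
```

```text
lamp [137. 227. 161.]
tcp [516.6 379.5 147.8] rpy [-1.800e+02 -1.100e-01  1.969e+01] F [-4.1 -3.4 23.7] w -0.3 t 11.35
tool delta [-614.5  183.3  146.7]
[128.61157025 218.60330579 152.00826446]
tcp_pos: [514.1, 378.3, 231.2]
force: [0.3, 0.5, 0.2]
tcp_pos: [384.5, 331.3, 260.8]
force: [0.2, 0.1, -0.2]
lamp [131. 221. 154.]
tcp [388.7 333.4 261.9] rpy [179.93   0.37  19.76] F [0.5 0.4 0.4] w -0.3 t 12.3
tool delta [-476.8  182.   265.3]
```

View pics/s5.png

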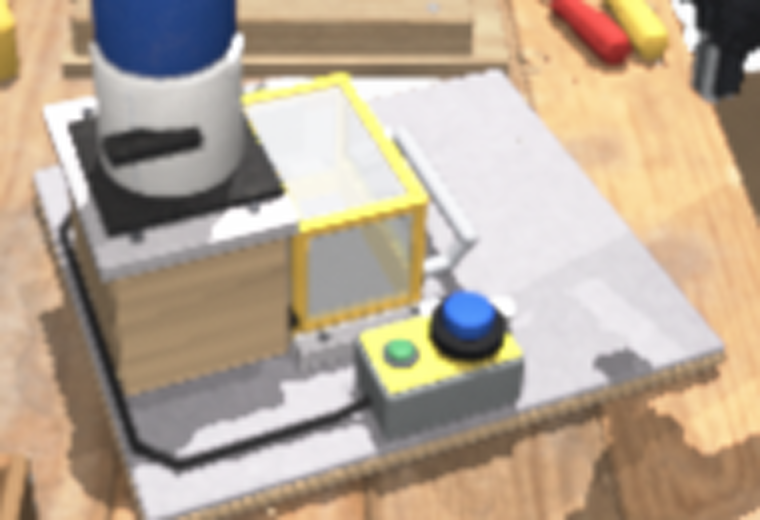

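The guard is unmoved and shut, and the button is back up. While pressing, the force rose to about 5 N, then met a hard stop. I'm handing in.

```bash
python3 -c "
from workcell import env, viewer, ticket
print(ticket.finish_job())"
```

```text
the job is handed in; nothing more can be done
None
```

I pushed the guard shut on its stops, pressed the reset button down to a hard stop and let it spring back, then handed the job in at about 12 s with the arm clear; no verdict came back, and I inferred the tongue, flap and full button travel from camera fits and forces.

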